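Lift a tacky boot sole off its drying stand on a peel

TASK

Take the steel peel by its wooden handle, slide its blade under the middle of the cream boot sole that lies across the green drying stand, and lift the sole on the blade a good 10 cm clear of the stand, keeping it level. The sole is tacky with primer, so do not touch it with the gripper, and do not push the other things on the bench about. Finish while still holding the peel with the sole balanced on it, level and still in the air.

Things in the scene. Friction and masses are not known exactly. Their poses are not given: they have to be found in the camera images.
- peel: Steel peel (spatula), 240 g, standing level on the bench left or right of the stand. Origin: centre of the blade's underside; x from handle to blade tip, z up. Blade 105 (x) by 100 (y) by 4 mm. A neck 26 mm wide behind it rises to a straight pale wooden handle along x, from x = -73 to -185 mm; a foot at the handle's far end reaches down to z = 0.
- peel_grip (a point): Point to grip on the peel: on the handle's centre line, 120 mm behind the blade's centre, 45 mm above the blade's underside. Handle here 18 mm wide (y), 26 mm tall; pinch it across the width, from above. Axes as the peel. With the sole on it the peel is nose-heavy: grip firmly, 40 N or more.
- sole: Cream boot sole, amber tacky top, about 180 g, 285 mm long (y, toe to +y), up to 100 mm wide, flat underside; 20 mm thick at the heel half, 12 mm at the toe half. Origin: on the underside, mid-length, within 10 mm of its balance point; z up. It lies loose across the stand's two rails, up to 12 mm off centre and 0.08 rad turned.
- stand: Green drying stand fixed to the bench. Origin: centre of its underside, on the bench; z up; open on its -x side, towards the robot. Base plate 130 (x) by 230 (y) by 8 mm; two rails along x at y = +85 and -85 mm, 100 mm long, 12 mm wide, tops 60 mm high, carry the sole. Between them the way in under the sole, along x, is free: 8 to 60 mm high, 158 mm wide.
- cement_jar: Bystander: amber jar, 72 mm across, 85 mm tall; origin under its centre. It stands on the other side of the stand from the peel.
- boot: Bystander: black boot with cream sole, 285 mm long, 210 mm tall; origin under its middle.
- brush: Bystander: brush lying at the back left.
- tub: Bystander: open white tub, 110 mm across, 60 mm tall, at the back right; origin under its centre.
- black_sole: Bystander: black rubber sole 285 mm long lying on the bench at the left.

How it is judged:
On the way, in this order (a step that is already met when the one before it is completed fails the run):
1. the peel is picked up while the sole still lies on its stand (height (world z) of peel above 0.01 m and contact force between peel and the fingers above 1 N and contact force between sole and stand above 0.2 N), for 0.1 s.
2. the blade is under the middle of the sole while the sole still lies on its stand (x of sole in the frame of peel between -0.045 and 0.045 m and y of sole in the frame of peel between -0.045 and 0.045 m and z of sole in the frame of peel above 0.002 m and contact force between sole and stand above 0.2 N), for 0.1 s.
At the end, for the whole second after the job is handed in: The gripper holds the peel; the sole lies on its blade (origins within 50 mm along each blade axis), at least 70 mm above the rail tops, level within 0.12 rad, still (under 0.03 m/s, 0.15 rad/s); sole and peel are clear of the stand and the gripper is clear of the sole (z of sole in the frame of stand above 0.13 m and angle between sole's own z axis and vertical below 0.12 rad and linear speed of sole below 0.03 m/s and angular speed of sole below 0.15 rad/s and contact force between sole and peel above 0.5 N and contact force between peel and the fingers above 1 N and contact force between each of sole, peel and stand below 0.05 N and contact force between sole and the arm below 0.05 N and contact force between sole and the fingers below 0.05 N and x of sole in the frame of peel between -0.05 and 0.05 m and y of sole in the frame of peel between -0.05 and 0.05 m); the arm keeps its last pose, push and grip.
It fails at once if the gripper or arm touches the tacky sole (contact force between sole and the fingers above 0.3 N or contact force between sole and the arm above 0.3 N).
It fails at once if the sole tips by more than 0.35 rad or falls off the stand or peel (angle between sole's own z axis and vertical above 0.35 rad or height (world z) of sole below 0.045 m).
It fails at once if a bystander is pushed more than 30 mm (distance of any of cement_jar, boot, brush, tub, black_sole from where it was at the start of the episode above 0.03 m).
It also fails if it takes over 54 s, if anything falls off the work surface, if the arm or the gripper's body presses on something with over 40 N, if the wrist force passes 120 N, or if a joint passes its speed limit or range.

ROBOT

A 6-joint arm with a two-finger parallel gripper is mounted at the origin on the work surface. World frame = base frame: x ahead of the robot, y to its left, z up, the work surface at z = 0. Lengths are in m, angles in rad, forces in N, time in s.
With the tool pointing down it reaches from about 0.35 to 0.775 m from the base axis. Payload 7.3 kg.
Tool frame: the origin (TCP) lies midway between the tips of the shut fingers; the grasp point (between the pads) lies 19 mm behind it (tcp_to_grasp is the distance from the TCP to the grasp point, in m); z points along the fingers, y is the line along which they close (so a half turn about z gives the same grasp; the last joint's range is limited). The gripper opens to 92 mm and grips with 3 to 60 N. Pads are 19 mm wide; open, the fingers measure 130 mm over their backs; the gripper's body (75 mm by 190 mm) begins 47 mm behind the grasp point.
Start: joints at [-1.414, 0.342, 1.524, -0, 1.275, -0.146], TCP at [0.157, -0.501, 0.227] pointing down, gripper open.
Joint ranges: [-2.53, 2.53], [-0.77, 2.02], [0.04, 2.7], [-1, 4.14], [0.28, 2.66], [-3.11, 3.11]. Speed limits (rad/s): [2.57, 2.57, 3.14, 3.14, 3.14, 3.14].

INTERFACE

Orientations are given as [roll, pitch, yaw] about the fixed x, y, z axes, in that order (R = Rz(yaw) Ry(pitch) Rx(roll)).
In Python, from cell import observe, read_camera, calibration, hand_in, tcp_to_grasp gives the robot as it stands.
- The arm moves only by the tool send_rows, never from a script. Its argument "targets" is a list of rows, each a list of 5 numbers: the opening, from 0 (shut) to 1 (fully open), then the shift along the world's x, y, z in m, then the turn about the world's z in rad. A call has 1 to 5 rows; each row shifts and turns the commanded pose from where the row before left it; what a row does not reach is not made up. A row lasts 1/10 s, in which the tool goes at most 50 mm and 8.59 degrees, less where a joint would pass 70% of its speed; a pose out of reach is approached as far as the arm can. A call is refused whole if a number of a shift passes 0.05 or a number of a turn 0.15, either way. A call with a gripper value outside its range is refused whole. The fingers move at their own pace and stop on an object; "grip_force" is the grip in N (left out, the last holds). Time passes only in rows, so rows that do not move let the fingers close. It gives the time, the measured TCP pose, the force, the opening and the grip force at its end, in the units of the state.
- observe(): the state, without advancing time (a new reading comes with each control period).
- read_camera(name): name is "side" or "top"; returns (picture, depth): 400x640x3 uint8, red, green, blue; 400x640 float32, m along the optical axis (not along the pixel's ray), 0 where there is no reading.
- calibration(name): a dict with "intrinsics" (3x3 intrinsics, pixels), "world_to_cam" (4x4, takes a point from world to camera coordinates). Camera axes: x right, y up, looking along -z (the intrinsics and any distortion apply to the point x, -y, -z); pixel columns grow to the right and rows downward; lengths in m; the calibration is good to about 2 mm. A picture is of the moment at which its call begins. calibration takes no time and is no camera call.
- hand_in(): hands the job in; it is judged then, once.
The state is a dict: "time": time; "qpos": joint angles; "qvel": joint speeds; "joint_efforts": joint torques, N m; "tool_pos": TCP position; "tool_rot": TCP orientation; "contact_force": force on the tool from outside, world axes, zero at the start; "torque": the same for the moment, N m; "opening": finger opening in m; "grip_force": force on a finger pad.
Only numpy, scipy, OpenCV 4.12 (cv2) and the standard library are available. Lean on these libraries where they do the work, as an engineer would, in place of code of your own. Each camera call takes 0.05 s, during which the arm holds its last target. There are 200 camera calls.

## Working session

There is one attempt and no reset: what is moved stays moved. The work goes in short steps, Python scripts to look and compute and a tool call to move; the robot and the scene stay as the last step left them, time stands still between calls to the robot, and variables do not carry over. Pictures are saved under pics/ and viewed, at most 10 in all, crops included, and the job is handed in when it is done.

Besides the shell and the picture viewer there is one more tool, called as name([rows], argument=value, ...), one row to a line, values as JSON. send_rows: Moves the arm, as the interface text tells. Its arguments: {"type":"object","properties":{"targets":{"type":"array","items":{"type":"array","items":{"type":"number"}}},"grip_force":{"type":"number"}},"required":["targets"]}

```bash
ls; mkdir -p pics
cat > h.py <<'E'
import numpy as np, cv2
from cell import *
def cloud(name):
    p,d=read_camera(name); c=calibration(name); K=np.array(c["intrinsics"]); T=np.linalg.inv(np.array(c["world_to_cam"]))
    v,u=np.mgrid[0:p.shape[0],0:p.shape[1]]
    X=np.stack([(u-K[0,2])/K[0,0]*d,-(v-K[1,2])/K[1,1]*d,-d,np.ones_like(d)],-1)@T.T
    X=X[...,:3].copy(); X[d==0]=np.nan
    return p,d,X
E
python3 - <<'E'
from h import *
s=observe(); print(s)
print(tcp_to_grasp if not callable(tcp_to_grasp) else tcp_to_grasp())
for n in("top","side"):
    p,d,X=cloud(n); cv2.imwrite(f"pics/{n}0.png",p[...,::-1]); np.savez(f"{n}0.npz",p=p,X=X); print(calibration(n).keys(), calibration(n)["world_to_cam"])
E
```

```text
pics
{'time': 0.0, 'qpos': array([-1.41399378e+00,  3.42754861e-01,  1.52500343e+00,  1.90998793e-05,
        1.27538295e+00, -1.45982707e-01]), 'qvel': array([ 0.00034   ,  0.00028502,  0.00019275, -0.00017228, -0.00117705,
        0.00098052]), 'joint_efforts': array([-1.48099913e-03, -4.31247139e+01, -2.44220710e+01,  7.14990450e-02,
        5.59742725e-02, -1.25500501e-04]), 'tool_pos': array([ 0.15651758, -0.50071182,  0.22603302]), 'tool_rot': array([-3.14006319e+00, -2.43335274e-04,  3.02779494e-01]), 'contact_force': array([-0.21249019,  1.11506093, -0.22620796]), 'torque': array([0.01538237, 0.04750076, 0.01803286]), 'grip_force': 0.0, 'opening': 0.09198719379165567}
0.0188
dict_keys(['intrinsics', 'world_to_cam']) [[-0.02571172 -0.99963392  0.00842272  0.01484244]
 [ 0.99724543 -0.02506208  0.0698101  -0.52792477]
 [-0.06957345  0.01019445  0.99752474 -1.37401583]
 [ 0.          0.          0.          1.        ]]
dict_keys(['intrinsics', 'world_to_cam']) [[-0.99329783 -0.11553761  0.00323649  0.51886192]
 [ 0.09102332 -0.76467331  0.63795727 -0.07588327]
 [-0.0712332   0.63397617  0.77006496 -1.23457886]
 [ 0.          0.          0.          1.        ]]
```

View pics/top0.png

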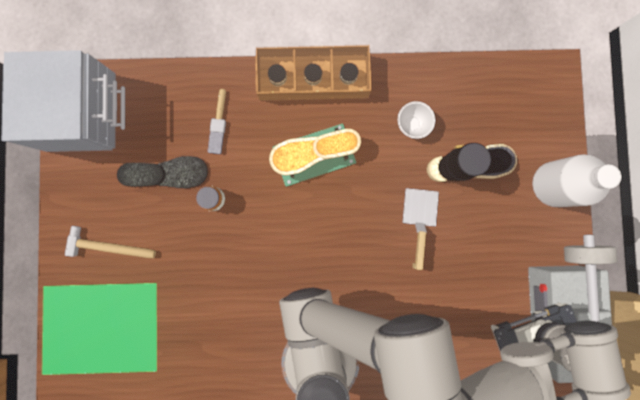

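View pics/side0.png

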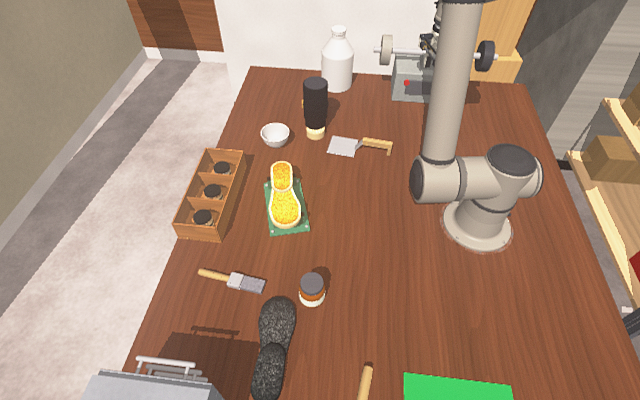

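The top view shows the peel with its blade at (421,207) and its handle end at (419,268), pointing ahead. The sole and stand are at (317,155), turned about 0.3 rad. The side view agrees. Next I measure both.

Run:
```python
from h import *
def rect(P):
    r=cv2.minAreaRect((P[:,:2]*1000).astype(np.float32)); return np.round(r[0],1),np.round(r[1],1),round(r[2],1)
for n in("top","side"):
    f=np.load(n+"0.npz"); p=f["p"].astype(int); X=f["X"]; z=X[...,2]
    hsv=cv2.cvtColor(f["p"],cv2.COLOR_RGB2HSV); H,S,V=[hsv[...,i].astype(int) for i in range(3)]
    x,y=X[...,0],X[...,1]
    print(n,"bench z",np.nanmedian(z[(x>.4)&(x<.5)&(y>0)&(y<.1)]))
    reg=(x>.45)&(x<.8)&(y>-.2)&(y<.25)
    m=reg&(z>.05)&(z<.1); P=X[m]; print("sole",rect(P),P[:,2].min(),np.percentile(P[:,2],[10,50,90]),len(P), P.mean(0))
    # thick/thin ends
    c,_,Vt=cv2.SVDecomp(P[:,:2]-P[:,:2].mean(0)); a=Vt[0]*np.sign(Vt[0][1]); t=(P[:,:2]-P[:,:2].mean(0))@a
    print(" axis",a,"yaw",np.arctan2(-a[0],a[1]),"t range",t.min(),t.max(),"mid",P[:,:2].mean(0)+a*(t.min()+t.max())/2)
    for lo in np.arange(-.14,.14,.04):
        q=(t>lo)&(t<lo+.04); b=(P[q][:,:2]-P[:,:2].mean(0))@np.array([a[1],-a[0]]); print("  ",round(lo,2),np.median(P[q][:,2]).round(4),np.round([b.min(),b.max()],3))
    m=reg&(H>50)&(H<95)&(S>70)&(z<.03); print("stand base",rect(X[m]),np.median(X[m][:,2]),m.sum())
    reg=(x>.2)&(x<.56)&(y<-.15)&(y>-.4)
    m=reg&(z<.012)&(S<60)&(V>110); print("blade",rect(X[m]),np.median(X[m][:,2]),m.sum())
    m=reg&(z>.035)&(z<.075); print("handle",rect(X[m]),np.percentile(X[m][:,2],[5,50,95]),m.sum())
    m=(x>.1)&(x<.85)&(y<.5)&(y>-.5)&(z>.1)&(z<.3)
    for nm,(a0,a1,b0,b1) in dict(boot=(.4,.7,-.55,-.22),).items():
        q=(x>a0)&(x<a1)&(y>b0)&(y<b1)&(z>.015); print(nm,rect(X[q]),np.nanmax(z[q]))
```

```text
top bench z -0.00012274540076218088
sole (array([635.5,   0. ]), array([106.6, 272. ]), 16.9) 0.05118073158824443 [0.06955081 0.0751732  0.08234803] 2454 [0.63298286 0.0064618  0.07554844]
 axis [-0.24264764  0.97011449] yaw 0.24509412926486193 t range -0.1431774024918925 0.12943719838367856 mid [ 6.34649877e-01 -2.02989490e-04]
   -0.14 0.0804 [-0.036  0.035]
   -0.1 0.08 [-0.049  0.051]
   -0.06 0.0807 [-0.033  0.036]
   -0.02 0.0735 [-0.039  0.042]
   0.02 0.0727 [-0.049  0.051]
   0.06 0.0726 [-0.057  0.049]
   0.1 0.0727 [-0.041  0.041]
  return _methods._mean(a, axis=axis, dtype=dtype,
  ret = ret.dtype.type(ret / rcount)
Traceback (most recent call last):
ValueError: zero-size array to reduction operation minimum which has no identity
```

```bash
python3 - 2>&1 <<'E'
from h import *
def rect(P):
    r=cv2.minAreaRect((P[:,:2]*1000).astype(np.float32)); return np.round(r[0],1),np.round(r[1],1),round(r[2],1)
for n in("top","side"):
    f=np.load(n+"0.npz"); X=f["X"]; z=X[...,2]
    hsv=cv2.cvtColor(f["p"],cv2.COLOR_RGB2HSV); H,S,V=[hsv[...,i].astype(int) for i in range(3)]
    x,y=X[...,0],X[...,1]
    reg=(x>.45)&(x<.8)&(y>-.2)&(y<.25)
    m=reg&(z>.055)&(z<.1)&(H<40); P=X[m]; print(n,"sole",rect(P),m.sum())
    for s in (0,1):
        m=reg&(H>50)&(H<95)&(S>70)&((z<.015) if s==0 else (z>.05)); print("stand",s,rect(X[m]) if m.sum()>3 else 0,np.median(X[m][:,2]),m.sum())
    reg=(x>.2)&(x<.56)&(y<-.15)&(y>-.4)
    m=reg&(z<.012)&(S<60)&(V>110); print("blade",rect(X[m]),np.median(X[m][:,2]),m.sum())
    m=reg&(z>.045)&(z<.075)&(x<.44); P=X[m];print("handle",rect(P),np.percentile(P[:,2],[5,50,95]),m.sum())
    d=cv2.fitLine(P[:,:2].astype(np.float32),cv2.DIST_HUBER,0,.01,.01).ravel();print(d)
    q=(x>.4)&(x<.7)&(y>-.6)&(y<-.2)&(z>.015); print("boot",rect(X[q]),np.nanmax(z[q]))
    q=(x>.6)&(x<.8)&(y>-.3)&(y<-.15)&(z>.015); print("tub",rect(X[q]),np.nanmax(z[q]))
    q=(x>.75)&(x<.95)&(y>-.15)&(y<.25)&(z>.015); print("box",rect(X[q]),np.nanmax(z[q]))
E
```

```text
return _methods._mean(a, axis=axis, dtype=dtype,
  ret = ret.dtype.type(ret / rcount)
top sole (array([635.5,   0. ]), array([106.6, 272. ]), 16.9) 2441
stand 0 (array([624.9,  16.7]), array([119.4, 191.8]), 17.3) 0.007289812048085986 31
stand 1 0 nan 0
blade (array([ 473.4, -323.8]), array([113.6, 166.3]), 76.7) 0.0038128183533858717 1182
handle (array([ 334. , -303.8]), array([ 19.5, 109.9]), 82.4) [0.04867165 0.05715195 0.06189705] 264
[ 0.9904997  -0.13751502  0.33402535 -0.30256316]
boot (array([ 571.2, -441.8]), array([302.8, 329.1]), 8.1) 0.21775109856940933
tub (array([ 720.4, -275.6]), array([ 48.7, 107.3]), 90.0) 0.06606070083895443
box (array([876.4,   9.8]), array([319.3, 143. ]), 89.9) 0.08875397102405036
side sole (array([630.3,   3.4]), array([106.3, 274.7]), 17.0) 1601
stand 0 (array([626. ,   5.8]), array([127.4, 228.3]), 17.1) 0.006383595094490491 239
stand 1 0 nan 0
blade (array([ 451.9, -322.9]), array([118.4, 117.9]), 82.0) 0.0019296256494531483 496
handle (array([ 329. , -300.4]), array([ 21.4, 111.8]), 84.0) [0.04624876 0.05448547 0.05854755] 153
[ 0.9935871  -0.1130693   0.32197866 -0.29578587]
boot (array([ 563.3, -365.6]), array([303. , 184.9]), 8.7) 0.2147248841071755
tub (array([ 716.7, -271.2]), array([ 53.2, 105.6]), 88.0) 0.06139473174356924
box (array([872.2,  12.8]), array([324.8, 143.7]), 89.9) 0.08432367447162792
```

send_rows([
  [1, 0.03, 0.03, 0, -0.07],
  [1, 0.03, 0.035, 0, -0.08],
  [1, 0.04, 0.04, 0, -0.08],
  [1, 0.04, 0.04, 0, -0.1],
  [1, 0.04, 0.04, 0, -0.1],
], grip_force=60)

```text
time: 0.6
tool_pos: [0.3235, -0.3284, 0.2265]
tool_rot: [-3.141, 0.0, -0.132]
contact_force: [0.5, -0.4, -0.4]
opening: 0.0921
grip_force: 0.0
```

```bash
python3 - 2>&1 <<'E'
from h import *
for n in("top","side"):
    f=np.load(n+"0.npz"); X=f["X"]; z=X[...,2]
    hsv=cv2.cvtColor(f["p"],cv2.COLOR_RGB2HSV); S,V=hsv[...,1],hsv[...,2]
    m=((S<50)&(V>150)).astype(np.uint8)
    k,L,st,c=cv2.connectedComponentsWithStats(m)
    u,v=(421,207) if n=="top" else (341,146)
    P=X[L==L[v,u]]; P=P[P[:,2]<.012]; r=cv2.minAreaRect((P[:,:2]*1000).astype(np.float32)); print(n,r,len(P),np.median(P,0))
print(observe()["tool_pos"],observe()["tool_rot"])
E
```

```text
top ((454.256103515625, -319.55474853515625), (105.60659790039062, 120.11730194091797), 83.25963592529297) 1156 [ 0.46015164 -0.31977866  0.00388991]
side ((451.94354248046875, -322.9293212890625), (118.44329071044922, 117.89521789550781), 81.97066497802734) 489 [ 0.4573118  -0.31771435  0.00194271]
[ 0.32350622 -0.32837331  0.2265403 ] [-3.14133626e+00  2.18101500e-04 -1.31914294e-01]
```

send_rows([
  [1, 0.01, 0.012, -0.03, 0],
  [1, 0, 0, -0.03, 0],
  [1, 0, 0, -0.03, 0],
  [1, 0, 0, 0, 0],
])

```text
time: 1.0
tool_pos: [0.3311, -0.3157, 0.1335]
tool_rot: [-3.136, 0.006, -0.127]
contact_force: [-1.0, 0.2, 1.3]
opening: 0.0916
grip_force: 0.0
```

send_rows([
  [1, 0.013, 0.012, 0, 0],
  [1, 0, 0, -0.035, 0],
  [1, 0, 0, -0.035, 0],
  [1, 0, 0, -0.02, 0],
  [1, 0, 0, 0, 0],
])

```text
time: 1.5
tool_pos: [0.3449, -0.3054, 0.0456]
tool_rot: [-3.139, 0.003, -0.128]
contact_force: [0.5, -0.3, 1.2]
opening: 0.0917
grip_force: 0.0
```

```bash
python3 - 2>&1 <<'E'
from h import *
s=observe(); print(s["tool_pos"],s["tool_rot"],s["qpos"])
p,d,X=cloud("side"); cv2.imwrite("pics/s1.png",cv2.resize(p[60:240,250:450,::-1],None,fx=3,fy=3))
E
```

```text
[ 0.34487225 -0.30542231  0.04564488] [-3.13888969e+00  2.94402188e-03 -1.27630268e-01] [-8.91363062e-01  4.73944123e-01  1.91825186e+00 -1.22643962e-04
  7.53392451e-01  8.07157132e-01]
```

View pics/s1.png

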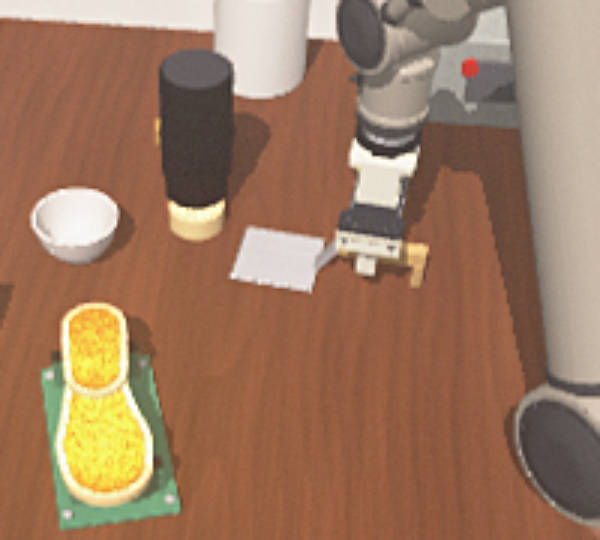

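The crop shows the open fingers straddling the handle, with the near finger at about (366,262). I'll go down and close.

send_rows([
  [1, 0, 0, -0.018, 0],
  [1, 0, 0, 0, 0],
  [0.4, 0, 0, 0, 0],
  [0.2, 0, 0, 0, 0],
  [0, 0, 0, 0, 0],
], grip_force=60)

```text
time: 2.05
tool_pos: [0.3461, -0.3066, 0.0298]
tool_rot: [3.14, -0.001, -0.127]
contact_force: [0.2, -0.2, 0.3]
opening: 0.0723
grip_force: 0.0
```

send_rows([
  [0, 0, 0, 0, 0],
  [0, 0, 0, 0, 0],
  [0, 0, 0, 0, 0],
  [0, 0, 0, 0, 0],
], grip_force=60)

```text
time: 2.45
tool_pos: [0.3456, -0.3061, 0.0288]
tool_rot: [3.142, 0.0, -0.127]
contact_force: [-0.1, -0.2, -0.7]
opening: 0.0404
grip_force: 0.0
```

send_rows([
  [0, 0, 0, 0, 0],
  [0, 0, 0, 0, 0],
  [0, 0, 0, 0, 0],
  [0, 0, 0, 0, 0],
  [0, 0, 0, 0, 0],
], grip_force=60)

```text
time: 2.95
tool_pos: [0.3456, -0.306, 0.0287]
tool_rot: [-3.141, 0.0, -0.127]
contact_force: [-0.2, 0.5, -1.3]
opening: 0.0178
grip_force: 60.0
```

send_rows([
  [0, 0, 0, 0.01, 0],
  [0, 0, 0, 0.01, 0],
  [0, 0, 0, 0.01, 0],
  [0, 0, 0, 0, 0],
  [0, 0, 0, 0, 0],
], grip_force=60)

```text
time: 3.45
tool_pos: [0.3458, -0.3063, 0.0592]
tool_rot: [3.141, -0.001, -0.127]
contact_force: [-0.1, -0.8, -2.4]
opening: 0.0176
grip_force: 60.0
```

send_rows([
  [0, 0, 0.012, 0, 0.02],
  [0, 0, 0.025, 0, 0.045],
  [0, 0, 0.025, 0, 0.045],
  [0, 0.005, 0.025, 0, 0.045],
  [0, 0.005, 0.025, 0, 0.045],
])

```text
time: 3.95
tool_pos: [0.355, -0.1921, 0.0584]
tool_rot: [-3.141, 0.001, 0.075]
contact_force: [0.3, 0.3, -2.3]
opening: 0.0173
grip_force: 60.0
```

send_rows([
  [0, 0.005, 0.025, 0, 0.045],
  [0, 0.005, 0.025, 0, 0.045],
  [0, 0.01, 0.025, 0, 0.045],
  [0, 0.01, 0.025, 0, 0.045],
  [0, 0.005, 0.021, 0, 0.045],
])

```text
time: 4.45
tool_pos: [0.3904, -0.0711, 0.0585]
tool_rot: [-3.141, 0.001, 0.301]
contact_force: [0.5, 0.2, -3.0]
opening: 0.0175
grip_force: 60.0
```

send_rows([
  [0, 0, 0, 0, 0],
  [0, 0, 0, 0, 0],
  [0, 0, 0, 0, 0],
])

```text
time: 4.75
tool_pos: [0.3903, -0.0733, 0.0586]
tool_rot: [-3.141, 0.0, 0.297]
contact_force: [-0.3, -0.8, -1.8]
opening: 0.0177
grip_force: 60.0
```

```bash
python3 - 2>&1 <<'E'
from h import *
s=observe(); print(s["tool_pos"],s["tool_rot"],s["qpos"])
for n in ("top","side"):
    p,d,X=cloud(n); cv2.imwrite(f"pics/{n}2.png",p[...,::-1]); np.savez(f"{n}2.npz",p=p,X=X)
a=cv2.imread("pics/top2.png")[100:320,220:480]; b=cv2.imread("pics/side2.png")[80:300,200:460]
cv2.imwrite("pics/c2.png",np.hstack([cv2.resize(q,(400,338),interpolation=cv2.INTER_CUBIC) for q in(a,b)]))
E
```

```text
[ 0.39026116 -0.07325149  0.05859903] [-3.14149504e+00  4.28287128e-04  2.97402080e-01] [-3.78996862e-01  3.62687116e-01  2.07508801e+00 -2.96531110e-04
  7.04212645e-01  8.94623437e-01]
```

View pics/c2.png

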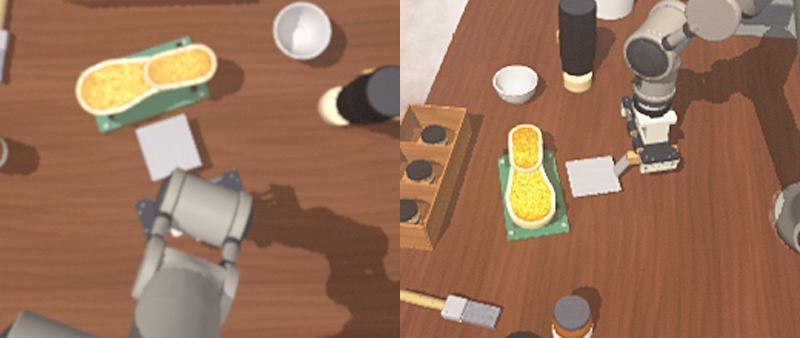

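The peel is held level in front of the stand: blade at (168,148) in the left crop and (595,176) in the right. The sole is undisturbed. I'll measure blade and sole in the same images.

```bash
cat > m.py <<'E'
from h import *
def meas(n,k,uv,zs=(.05,.1),zb=(.02,.05)):
    f=np.load(f"{n}{k}.npz"); X=f["X"]; x,y,z=np.moveaxis(X,-1,0)
    hsv=cv2.cvtColor(f["p"],cv2.COLOR_RGB2HSV); H,S,V=[hsv[...,i].astype(int) for i in range(3)]
    L=cv2.connectedComponentsWithStats((((S<50)&(V>150)) & (z>zb[0])&(z<zb[1])).astype(np.uint8))[1]
    P=X[L==L[uv[1],uv[0]]]
    A=np.c_[P[:,:2],np.ones(len(P))]; c=np.linalg.lstsq(A,P[:,2],rcond=None)[0]
    r=cv2.minAreaRect((P[:,:2]*1000).astype(np.float32)); print(n,"blade",np.round(r[0],1),np.round(r[1],1),round(r[2],1),len(P),"z",np.median(P[:,2]).round(4),"slope",c[:2].round(3))
    b=np.array(r[0])
    m=(x>.45)&(x<.8)&(y>-.2)&(y<.25)&(z>zs[0])&(z<zs[1])&(H<40)&(S>20); P=X[m]
    L=cv2.connectedComponentsWithStats(m.astype(np.uint8)); j=1+np.argmax(L[2][1:,4]); P=X[L[1]==j]
    r=cv2.minAreaRect((P[:,:2]*1000).astype(np.float32)); print(n,"sole",np.round(r[0],1),np.round(r[1],1),round(r[2],1),len(P))
    d=np.array(r[0])-b; a=.298; u=np.array([np.cos(a),np.sin(a)]); print("  blade->sole along/across",d@u,d@[-u[1],u[0]])
E
python3 - <<'E'
from m import *
meas("top",2,(220+int(168*.65),100+int(148*.65)))
meas("side",2,(200+int(195*.65),80+int(176*.65)))
E
```

```text
top blade [502.  -40.5] [103.9  99.6] 16.9 1127 z 0.0337 slope [0.002 0.003]
top sole [ 6.354e+02 -1.000e-01] [106.5 271.7] 17.0 2428
  blade->sole along/across 139.3516241067443 -0.598866830984889
side blade [492.8 -40.1] [113.8 103.4] 17.1 726 z 0.0325 slope [-0.025 -0.   ]
side sole [629.4   4. ] [104.7 275.4] 17.0 1539
  blade->sole along/across 143.57379199622704 2.0594095956128626
```

send_rows([
  [0, 0.0095, 0.003, 0, 0],
  [0, 0.019, 0.0058, 0, 0],
  [0, 0.019, 0.0058, 0, 0],
  [0, 0.019, 0.0058, 0, 0],
  [0, 0.019, 0.0058, 0, 0],
])

```text
time: 5.35
tool_pos: [0.4775, -0.0468, 0.0587]
tool_rot: [3.141, -0.0, 0.297]
contact_force: [0.8, -1.0, -2.3]
opening: 0.0176
grip_force: 60.0
```

send_rows([
  [0, 0.019, 0.0058, 0, 0],
  [0, 0.019, 0.0058, 0, 0],
  [0, 0.0095, 0.003, 0, 0],
  [0, 0, 0, 0, 0],
  [0, 0, 0, 0, 0],
])

```text
time: 5.85
tool_pos: [0.5228, -0.0323, 0.0583]
tool_rot: [-3.141, 0.001, 0.298]
contact_force: [0.7, 0.0, -2.5]
opening: 0.0176
grip_force: 60.0
```

```bash
python3 - 2>&1 <<'E'
from h import *
s=observe(); print(s["tool_pos"],s["tool_rot"],s["contact_force"])
p,d,X=cloud("side"); np.savez("side3.npz",p=p,X=X)
p2,_,X=cloud("top"); np.savez("top3.npz",p=p2,X=X)
b=[cv2.resize(q,(400,338),interpolation=cv2.INTER_CUBIC) for q in (p2[60:280,220:480,::-1],p[80:300,200:460,::-1])]
cv2.imwrite("pics/c3.png",np.hstack(b))
E
```

```text
[ 0.52281425 -0.0323283   0.05833204] [-3.14102835e+00  1.45814529e-03  2.97690125e-01] [ 0.70584156  0.01828843 -2.53499307]
```

View pics/c3.png

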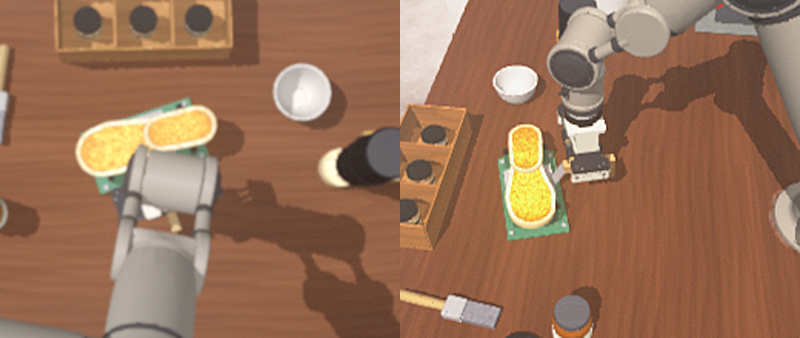

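The side view shows the neck entering at the sole's middle near (560,172), and the sole has not moved. I'll lift gently.

send_rows([
  [0, 0, 0, 0.01, 0],
  [0, 0, 0, 0.008, 0],
  [0, 0, 0, 0.003, 0],
  [0, 0, 0, 0.003, 0],
  [0, 0, 0, 0.003, 0],
])

```text
time: 6.45
tool_pos: [0.5234, -0.0323, 0.086]
tool_rot: [3.142, 0.0, 0.298]
contact_force: [-0.1, 0.9, -3.6]
opening: 0.0178
grip_force: 60.0
```

send_rows([
  [0, 0, 0, 0.003, 0],
  [0, 0, 0, 0.003, 0],
  [0, 0, 0, 0.003, 0],
  [0, 0, 0, 0, 0],
  [0, 0, 0, 0, 0],
])

```text
time: 6.95
tool_pos: [0.5236, -0.0322, 0.0947]
tool_rot: [3.142, 0.0, 0.298]
contact_force: [0.6, -0.1, -3.1]
opening: 0.0176
grip_force: 60.0
```

```bash
cat > s.py <<'E'
from h import *
import sys
k=sys.argv[1]
s=observe(); print(s["tool_pos"],s["tool_rot"],s["contact_force"],s["torque"])
for n in("side","top"):
    p,d,X=cloud(n); np.savez(f"{n}{k}.npz",p=p,X=X)
    x,y,z=np.moveaxis(X,-1,0); H=cv2.cvtColor(p,cv2.COLOR_RGB2HSV)
    m=(x>.45)&(x<.8)&(y>-.2)&(y<.25)&(z>.055)&(z<.3)&(H[...,0]<40)&(H[...,1]>140)
    P=X[m]; a=.298; t=(P[:,:2]-[.633,.0015])@[-np.sin(a),np.cos(a)]; b=(P[:,:2]-[.633,.0015])@[np.cos(a),np.sin(a)]
    for q in (t<-.03,t>.02):
        c=np.linalg.lstsq(np.c_[b[q],t[q],np.ones(q.sum())],P[q][:,2],rcond=None)[0]; print(n,q.sum(),"slope along blade, across",c[:2].round(3),"z",np.median(P[q][:,2]).round(4))
    r=cv2.minAreaRect((P[:,:2]*1000).astype(np.float32)); print(" sole",r)
    cv2.imwrite(f"pics/{n}{k}.png",p[...,::-1])
E
python3 s.py 3b
```

```text
[ 0.52357892 -0.03223015  0.0946795 ] [3.14158956e+00 1.37235121e-04 2.97843790e-01] [ 0.58914509 -0.12103896 -3.13190832] [-0.0613684   0.2362404  -0.01560765]
side 327 slope along blade, across [0.016 0.003] z 0.089
side 605 slope along blade, across [0.004 0.002] z 0.0812
 sole ((607.8273315429688, -3.7661895751953125), (118.44583892822266, 253.85182189941406), 8.333057403564453)
top 332 slope along blade, across [ 0.002 -0.   ] z 0.0904
top 205 slope along blade, across [ 0.003 -0.006] z 0.0823
 sole ((638.1906127929688, 2.80535888671875), (73.75410461425781, 250.71829223632812), 17.647640228271484)
```

The sole is on the blade, about 9 mm up and level. I'll continue to about 110 mm clear.

send_rows([
  [0, 0, 0, 0.003, 0],
  [0, 0, 0, 0.006, 0],
  [0, 0, 0, 0.008, 0],
  [0, 0, 0, 0.01, 0],
  [0, 0, 0, 0.01, 0],
])

```text
time: 7.55
tool_pos: [0.5238, -0.0323, 0.1329]
tool_rot: [3.141, -0.001, 0.298]
contact_force: [0.4, -0.1, -4.0]
opening: 0.0174
grip_force: 60.0
```

send_rows([
  [0, 0, 0, 0.01, 0],
  [0, 0, 0, 0.01, 0],
  [0, 0, 0, 0.01, 0],
  [0, 0, 0, 0.01, 0],
  [0, 0, 0, 0.01, 0],
])

```text
time: 8.05
tool_pos: [0.5236, -0.0323, 0.1826]
tool_rot: [3.141, -0.0, 0.298]
contact_force: [-0.5, -0.2, -4.3]
opening: 0.0175
grip_force: 60.0
```

send_rows([
  [0, 0, 0, 0.008, 0],
  [0, 0, 0, 0.006, 0],
  [0, 0, 0, 0.004, 0],
  [0, 0, 0, 0.002, 0],
  [0, 0, 0, 0, 0],
])

```text
time: 8.55
tool_pos: [0.5236, -0.0323, 0.2018]
tool_rot: [3.141, 0.0, 0.298]
contact_force: [-1.0, 0.6, -4.3]
opening: 0.0178
grip_force: 60.0
```

send_rows([
  [0, 0, 0, 0, 0],
  [0, 0, 0, 0, 0],
  [0, 0, 0, 0, 0],
  [0, 0, 0, 0, 0],
  [0, 0, 0, 0, 0],
])

```text
time: 9.05
tool_pos: [0.5236, -0.0323, 0.2017]
tool_rot: [3.142, 0.0, 0.298]
contact_force: [0.3, 0.4, -3.8]
opening: 0.0177
grip_force: 60.0
```

```bash
python3 s.py 4; python3 s.py 5
```

```text
[ 0.52360252 -0.03225615  0.20166908] [3.14157333e+00 1.32480607e-04 2.97760469e-01] [ 0.29642774  0.38556627 -3.84188959] [-0.03929949  0.22420875 -0.03464108]
side 351 slope along blade, across [-0.006  0.003] z 0.1959
side 677 slope along blade, across [-0.082 -0.011] z 0.1883
 sole ((602.099609375, -5.9130859375), (129.54586791992188, 255.81277465820312), 8.668842315673828)
top 178 slope along blade, across [0.014 0.002] z 0.1975
top 139 slope along blade, across [-0.002 -0.019] z 0.19
 sole ((637.9705810546875, 2.2451324462890625), (75.045654296875, 251.62387084960938), 18.28801918029785)
[ 0.52361088 -0.03227707  0.20168999] [3.14153157e+00 1.06933727e-04 2.97784909e-01] [-0.17593955  0.13780861 -3.51890945] [-0.05190618  0.22350126  0.03879696]
side 350 slope along blade, across [-0.006  0.004] z 0.1961
side 672 slope along blade, across [-0.081 -0.014] z 0.1882
 sole ((601.863037109375, -3.7080841064453125), (129.80044555664062, 253.14447021484375), 8.715707778930664)
top 137 slope along blade, across [-0.01   0.012] z 0.1974
top 154 slope along blade, across [0.01  0.007] z 0.1896
 sole ((634.5275268554688, 1.0679779052734375), (72.2995376586914, 250.3843231201172), 16.139114379882812)
```

View pics/side5.png

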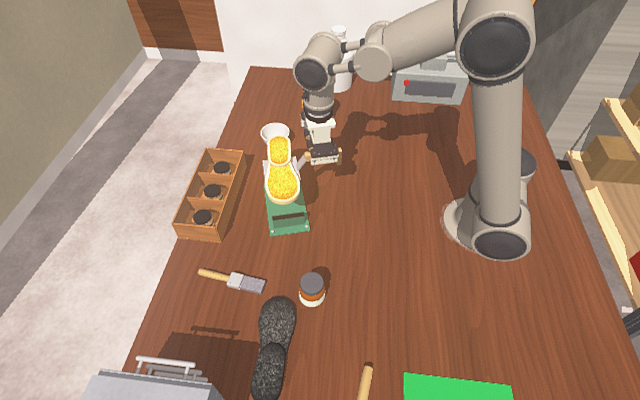

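The sole sits on the blade at (282,175), about 115 mm clear of the stand. It is level by the top-camera slopes and by the 8 mm heel/toe step, and it is steady across two looks. Bystanders have not moved. I'm handing in.

```bash
python3 -c "from cell import hand_in; print(hand_in())"
```

```text
the job is handed in; nothing more can be done
None
```

I handed the job in with the gripper still holding the peel at 60 N. The sole was balanced on the blade, level and still, about 11.5 cm above the stand by the camera measurements; no verdict came back.

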